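Refill the amenity lane

ROBOT

A 6-joint arm with a two-finger parallel gripper is mounted at the origin on the work surface. World frame = base frame: x ahead of the robot, y to its left, z up, the work surface at z = 0. Lengths are in m, angles in rad, forces in N, time in s.
With the tool pointing down it reaches from about 0.425 to 0.95 m from the base axis. Payload 14.7 kg.
Tool frame: the origin (TCP) lies on the centre line of the jaws, within the pads' length; the fingertips stand 22 mm ahead of it and the grasp point (between the pads) lies 3 mm ahead of it; z points along the fingers, x is the direction in which the jaws open and shut, and the axes are right-handed (so a half turn about z gives the same grasp; the last joint's range is limited). The gripper opens to 85 mm and grips with 20 to 120 N. Pads are 22 mm wide; open, the fingers measure 114 mm over their backs; the gripper's body (76 mm by 85 mm) begins 54 mm behind the grasp point. The pads swing forward as they close: fully open they stand 13 mm farther back than shut.
Start: joints at [-1.294, 0.48, 1.596, -0, 1.065, -0.047], TCP at [0.207, -0.616, 0.253] pointing down, gripper open.
Joint ranges: [-2.75, 2.75], [-0.82, 2.05], [0.23, 2.67], [-1.56, 4.7], [0.09, 2.69], [-2.92, 2.92]. Speed limits (rad/s): [1.89, 1.89, 2.39, 3.01, 3.01, 3.01].

INTERFACE

Orientations are given as a unit quaternion [x, y, z, w].
In Python, from plant import monitor, imaging, manip, regions_of gives the robot as it stands. The module is installed in compiled form; this text tells all that it offers.
- The arm moves only by the tool send_rows, never from a script. Its argument "steps" is a list of rows, each an object with "delta_pos": the shift along the world's x, y, z in cm, a list of three; "spin": the turn about the world's z in rad; "gripper": the opening, from 0 (shut) to 1 (fully open). In form: [{"delta_pos": [tx, ty, tz], "spin": spin, "gripper": gripper}, ...]. A call has 1 to 20 rows; each row shifts and turns the commanded pose from where the row before left it; what a row does not reach is not made up. A row lasts 1/8 s, in which the tool goes at most 62.5 mm and 10.7 degrees, less where a joint would pass 70% of its speed; a pose out of reach is approached as far as the arm can. A call is refused whole if a number of a shift passes 6.25 or a number of a turn 0.188, either way. A call with a gripper value outside its range is refused whole. The fingers move at their own pace and stop on an object; "squeeze" is the grip in N (left out, the last holds). Time passes only in rows, so rows that do not move let the fingers close. It gives the time, the measured TCP pose, the force and the opening at its end, in the units of the state.
- monitor.state(): the state, without advancing time (a new reading comes with each control period).
- imaging.camera(name): name is "side" or "top" or "wrist"; returns the picture (480x640x3 uint8, red, green, blue); there is no depth.
- imaging.get_calibration(name): a dict with "K" (3x3 intrinsics, pixels), "world_from_camera" (4x4, takes a point from camera to world coordinates). Camera axes: x right, y down, z forward; pixel columns grow to the right and rows downward; lengths in m; the calibration is good to about 2 mm. A picture is of the moment at which its call begins: read the wrist's pose just before it. get_calibration takes no time and is no camera call; for the wrist camera it gives the pose at the moment of the call.
- manip.sign_off(): hands the job in, once; it reports no verdict.
Trained networks look in the newest picture that a camera, given by its name, has taken for a name from the list of things; names that differ only in an ending like _2 or _b are one class to them, and where a whole thing is asked for, a point or a joint stands for the part that bears it (a point fixed in the world has none). Each returns a list of dicts, best first, with "confidence" (0 to 1); they miss things now and then, are a little off and sometimes report something else, mostly with a low value. They report only what shows in the picture. A call takes as long as a camera call. They do not tell look-alikes from the thing itself.
- regions_of(camera, query): "region" (480x640 bool, what is visible of it) and "centre" ([row, column] in pixels, amid what is visible of it).
The state is a dict: "clock": time; "joints": joint angles; "joint_velocities": joint speeds; "tau": joint torques, N m; "tcp_pos": TCP position; "eef_rot": TCP orientation; "ft_force": force on the tool from outside, world axes, zero at the start; "torque": the same for the moment, N m; "gripper_width": opening from 0.0 (shut) to 1.0 (fully open).
Only numpy, scipy, OpenCV 4.12 (cv2) and the standard library are available. Lean on these libraries where they do the work, as an engineer would, in place of code of your own. Each camera call takes 0.05 s, during which the arm holds its last target. There are 200 camera calls.

TASK

Stock the bay of the roller lane with the narrow carton: set it down gently, upright and lengthwise, between the guide strips on the open rollers in front of the bay, and let go. Then push it along the rollers, under control, right into the bay until it is fully home against the end stop, and swing the keeper bar shut behind it. Do not drop the carton or send it shooting along, and leave everything else on the counter where it is.

Things in the scene. Friction and masses are not known exactly. Their poses are not given: they have to be found in the camera images.
- carton: The carton to load: a narrow, sealed, plain cardboard carton, 130 mm long (its x), 64 mm wide (its y), 80 mm tall (its z), about 0.2 to 0.45 kg, with a strip of paper tape along its top. Origin: centre of its underside. Either end may go first. At the start it stands upright on the counter.
- lane: The fixed roller lane with its bay, 142 mm wide over its feet; its place and yaw differ each time. Origin: at counter height, on the lane's centre line, straight under the bay's mouth (front edge of its shelf). +x is the level way the carton is pushed, into the bay; +y is left of that. Passive steel rollers, 20 mm thick, every 30 mm from x = -255 to 105 mm; they drag a little, so a released carton soon stops.
- infeed (a point): Middle of the open infeed: lane frame x = -170, y = 0, z = 60 mm (the roller tops, 60 mm above the counter). Axes as the lane's. The open infeed runs from x = -270 mm to the mouth at x = 0, between white guide strips that stand up to 74 mm above the counter, 84 mm apart from x = -270 to -85 mm, then closing smoothly to 73 mm apart at the mouth and through the bay.
- bay_mouth (a point): Middle of the bay shelf's lower front edge: lane frame x = 0, y = 0, z = 165 mm. From here back to x = 157 mm the bay is roofed, 142 mm wide: the shelf and an upper tier of stock rise to 300 mm, their front flush with the mouth, so an upright gripper cannot follow the carton in to the end; the tool must lean, fingers pointing forward and down. Posts 285 mm tall stand at y = +-60 mm.
- bay_home (a point): Where the middle of the underside of a carton lies when it is home: lane frame x = 67, y = 0, z = 60 mm. Axes as the lane's. The steel end stop's face is at x = 132 mm; a carton that is home touches it with its front end, and its rear end lies 2 mm inside the mouth.
- keeper (a joint): Hinge of the keeper bar (rad): 0 = shut, straight across the mouth behind the carton; grows as it swings open, range 0 to 2.3, 1.65 to 2.1 at the start (1.57 = pointing back along the infeed's left side, more = further outward). At value q the bar points along (-sin q, -cos q) in the lane's x, y. Slightly stiff (about 0.5 N at the knob), no spring: it stays where left.
- keeper_hinge (a point): On the upright axis of the keeper's hinge, at the bar's lower edge: lane frame x = -14.5, y = 60, z = 78 mm. The bar is flat steel, 6 mm thick, 78 to 102 mm above the counter, reaching 114 mm from the hinge. Shut, it lies at x = -17.5 to -11.5 mm. It is shut by pushing its outer face (away from the lane when open; facing the infeed when shut). The hinge post's top is 85 mm high.
- keeper_knob (a point): Top centre of the black knob (14 mm thick, 20 mm tall, top 122 mm above the counter) that stands on the keeper bar 104 mm from the hinge. Shut, the bar's end lies just in front of a dark catch post, 108 mm tall, at lane frame x = -2, y = -60 mm.
- squat_carton: A different carton, to be left alone: square, 96 x 96 mm, 62 mm tall, too broad for the lane. Origin: centre of its underside.
- phone: A phone in a clear case lying flat, 148 x 72 x 10 mm. Origin: centre of its underside. Leave alone.
- mug: A white mug, 80 mm across, 88 mm tall. Origin: centre of its underside. Leave alone.
- tumbler: A glass tumbler, 68 mm across, 95 mm tall. Origin: centre of its underside. Leave alone.
- water: A closed water bottle, 62 mm across, 190 mm tall. Origin: centre of its underside. Leave alone.
- coffee_jar: A closed amber jar, 80 mm across, 120 mm tall. Origin: centre of its underside. Leave alone.
- remote: A remote control lying flat, 170 x 44 x 20 mm. Origin: centre of its underside. Leave alone.
Not all that is in view belongs to the job. What is shaped like the carton but green or yellow is not meant.

How it is judged:
On the way, in this order (a step that is already met when the one before it is completed fails the run):
1. the narrow carton stands upright and lengthwise on the open rollers between the guide strips, wholly in front of the bay, and is let go (x of carton in the frame of lane between -0.215 and -0.066 m and y of carton in the frame of lane between -0.013 and 0.013 m and z of carton in the frame of lane between 0.053 and 0.067 m and angle between carton's own z axis and vertical below 0.1 rad and angle between the x axis of carton and the x axis of lane, either way round below 0.2 rad and contact force between the fingers and carton below 0.05 N and linear speed of carton below 0.03 m/s), for 0.2 s.
2. the carton has been pushed fully home against the bay's end stop (x of carton in the frame of lane between 0.06 and 0.072 m and y of carton in the frame of lane between -0.009 and 0.009 m and z of carton in the frame of lane between 0.053 and 0.067 m), for 0.2 s.
At the end, for the whole second after the job is handed in: The narrow carton stands upright on the rollers in the bay, its origin within 7 mm of fully home against the end stop along the lane (60 to 72 mm in the lane's x) and within 9 mm of the centre line, at rest and not touched by the fingers, and the keeper bar is shut across the mouth (within 0.1 rad) (all of step 2 and angle between carton's own z axis and vertical below 0.08 rad and angle between the x axis of carton and the x axis of lane, either way round below 0.12 rad and linear speed of carton below 0.02 m/s and value of joint keeper below 0.1 rad and contact force between the fingers and carton below 0.05 N).
It fails at once if the carton is dropped, or shoots along the lane: it moves faster than 0.4 m/s without being held (linear speed of carton above 0.4 m/s and contact force between the fingers and carton below 0.05 N).
It fails at once if the carton is tipped over (angle between carton's own z axis and vertical above 0.7 rad).
It fails at once if another thing on the counter (squat carton, phone, mug, tumbler, water bottle, coffee jar or remote control) is shifted by more than 30 mm or tipped over (distance of any of squat_carton, phone, mug, tumbler, water, coffee_jar, remote from where it was at the start of the episode above 0.03 m or angle between any of squat_carton, phone, mug, tumbler, water, coffee_jar, remote's own z axis and vertical above 0.4 rad).
It also fails if it takes over 61 s, if anything falls off the work surface, if the arm or the gripper's body presses on something with over 40 N, if the wrist force passes 120 N, or if a joint passes its speed limit or range.

## Working session

There is one attempt and no reset: what is moved stays moved. The work goes in short steps, Python scripts to look and compute and a tool call to move; the robot and the scene stay as the last step left them, time stands still between calls to the robot, and variables do not carry over. Pictures are saved under pics/ and viewed, about 8 in all and at most 12, crops included, and the job is handed in when it is done.

Besides the shell and the picture viewer there is one more tool, called after ">>>" by a JSON object that holds its "api" and its "payload". send_rows: Moves the arm, as the interface text tells. Its arguments: {"type":"object","properties":{"steps":{"type":"array","items":{"type":"object","properties":{"delta_pos":{"type":"array","items":{"type":"number"}},"spin":{"type":"number"},"gripper":{"type":"number"}}}},"squeeze":{"type":"number"}},"required":["steps"]}

```bash
mkdir -p pics
python3 - <<'E'
from plant import monitor, imaging, manip, regions_of
import cv2,numpy as np
s=monitor.state(); print({k:np.round(v,3).tolist() for k,v in s.items()})
for c in("top","side"):
    im=imaging.camera(c); cv2.imwrite(f"pics/{c}0.png",im[:,:,::-1])
    k=imaging.get_calibration(c); print(c,np.round(k["K"],1).tolist(),np.round(k["world_from_camera"],3).tolist())
    for q in("carton","lane","keeper","keeper_knob","squat_carton"):
        for r in regions_of(c,q)[:3]:
            m=r["region"]; ys,xs=np.where(m); print(c,q,round(r["confidence"],2),np.round(r["centre"],1),m.sum(),xs.min(),xs.max(),ys.min(),ys.max())
E
```

```text
{'clock': 0.0, 'joints': [-1.294, 0.481, 1.597, -0.0, 1.065, -0.047], 'joint_velocities': [-0.001, 0.0, 0.002, -0.0, 0.0, -0.001], 'tau': [-0.001, -95.065, -43.019, -0.0, 0.012, -0.0], 'tcp_pos': [0.207, -0.616, 0.253], 'eef_rot': [0.812, -0.584, -0.0, -0.0], 'ft_force': [0.276, -0.116, -0.306], 'torque': [0.008, -0.027, 0.016], 'gripper_width': 1.001}
top [[443.6, 0.0, 328.1], [0.0, 443.6, 239.6], [0.0, 0.0, 1.0]] [[-0.005, -0.998, 0.055, 0.405], [-0.999, 0.003, -0.033, 0.042], [0.033, -0.055, -0.998, 1.272], [0.0, 0.0, 0.0, 1.0]]
top carton 0.97 [285.4 399.2] 1405 372 422 259 311
top carton 0.94 [333.9 442.5] 607 415 470 325 338
top carton 0.67 [251.7 442.5] 1455 429 462 227 275
top lane 0.63 [184.9 251.2] 9501 180 366 133 225
top keeper 0.48 [216.1 286.4] 154 266 309 207 225
top keeper_knob 0.7 [219.1 289.1] 180 267 308 207 225
top squat_carton 0.6 [186.2 417.5] 1365 393 443 163 211
side [[575.0, 0.0, 325.8], [0.0, 575.0, 237.4], [0.0, 0.0, 1.0]] [[0.481, 0.635, -0.605, 1.434], [0.877, -0.338, 0.342, -0.521], [0.013, -0.695, -0.719, 1.244], [0.0, 0.0, 0.0, 1.0]]
side carton 0.82 [252.1 239.1] 1691 215 266 227 271
side carton 0.82 [227.2 180.8] 1653 154 207 208 252
side carton 0.69 [290.  206.7] 1591 185 227 260 319
side lane 0.82 [246.  410.7] 12170 301 477 165 320
side keeper 0.77 [241.4 361.9] 301 344 386 236 247
side keeper_knob 0.74 [243.5 365.7] 311 344 386 237 247
side keeper_knob 0.24 [311.4 384.4] 897 372 399 295 334
side squat_carton 0.76 [332.  257.3] 1931 233 285 304 358
```

View pics/top0.png

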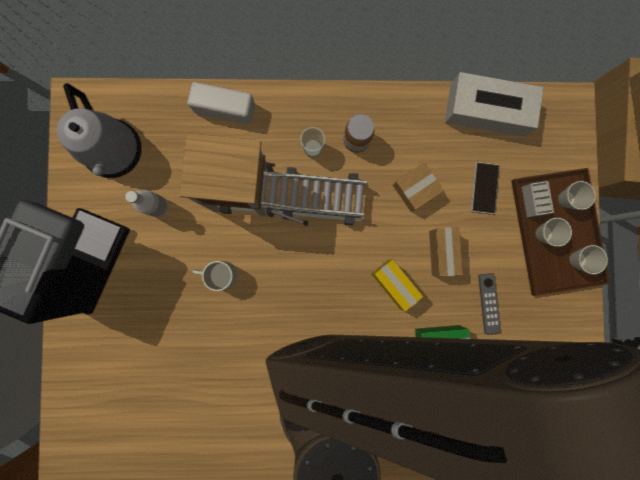

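View pics/side0.png

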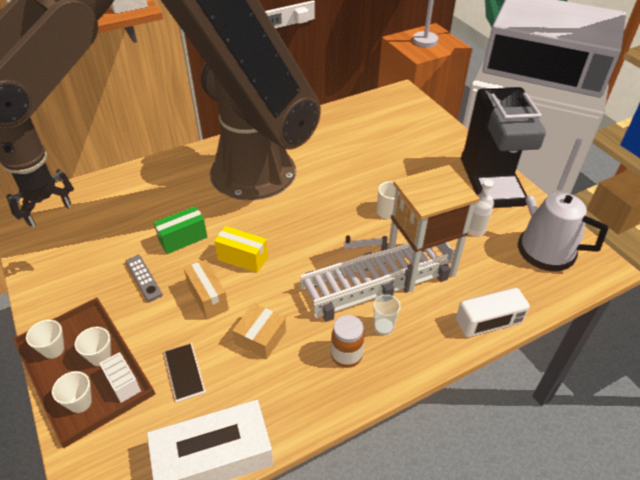

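The narrow carton is the plain one at top px (447,252). Green, yellow and the square one at (418,187) are not meant. The lane runs right to left with its mouth near (262,190), and the keeper at (287,217) is open on the robot side.

```bash
cat > h.py <<'E'
from plant import monitor, imaging, manip, regions_of
import cv2,numpy as np
from scipy.spatial.transform import Rotation as R
def p2w(cal,uv,z):
    K,T=cal["K"],np.array(cal["world_from_camera"]); uv=np.atleast_2d(uv).astype(float)
    d=np.c_[uv,np.ones(len(uv))]@np.linalg.inv(K).T@T[:3,:3].T
    o=T[:3,3]; return (o+d*((z-o[2])/d[:,2])[:,None])[:,:2]
def w2p(cal,P):
    T=np.linalg.inv(np.array(cal["world_from_camera"])); P=np.atleast_2d(P)
    q=(P@T[:3,:3].T+T[:3,3])@np.array(cal["K"]).T; return q[:,:2]/q[:,2:]
E
python3 - <<'E'
from h import *
c=imaging.get_calibration("top")
# tape ends on carton top, z=.08
print("tape ends",p2w(c,[[447,228],[451,275]],.08),"ctr",p2w(c,[449,251.5],.08))
# lane rollers: guide strips ends at z~.07
print("lane R end",p2w(c,[[366,181],[362,217]],.07)); print("mouth side",p2w(c,[[263,174],[259,208]],.07))
print("roof corners",p2w(c,[[262,141],[260,207],[183,135],[183,199]],.3))
print("knob",p2w(c,[305,221],.12))
for n,uv,z in(("tumbler",(313,142),.095),("jar",(360,133),.12),("squat",(418,187),.062),("mug",(217,277),.088),("yellow",(398,286),.08),("water",(146,202),.1)): print(n,p2w(c,uv,z))
s=monitor.state(); T=np.array(imaging.get_calibration("wrist")["world_from_camera"]); Rt=R.from_quat(s["eef_rot"]).as_matrix()
print("cam in tcp",Rt.T@(T[:3,3]-s["tcp_pos"]),(Rt.T@T[:3,:3]).round(3).tolist(), np.round(imaging.get_calibration("wrist")["K"],1).tolist(), "tool",Rt.round(3).tolist())
E
```

```text
tape ends [[ 0.50142676 -0.3211054 ]
 [ 0.37385365 -0.32947492]] ctr [[ 0.43746141 -0.32530189]]
lane R end [[ 0.63208793 -0.10241808]
 [ 0.53291669 -0.09048505]]
mouth side [[0.65100731 0.17898346]
 [0.55787452 0.18950818]]
roof corners [[0.67769189 0.15528401]
 [0.53086846 0.15919699]
 [0.69035446 0.32842412]
 [0.54857113 0.32661053]]
knob [[0.51737813 0.06403654]]
tumbler [[0.73299944 0.04254637]]
jar [[ 0.75067532 -0.081733  ]]
squat [[ 0.616993   -0.24777133]]
mug [[0.37248749 0.29706452]]
yellow [[ 0.34518799 -0.18482999]]
water [[0.57016249 0.48107519]]
cam in tcp [ 2.11416922e-05 -7.34604400e-02 -1.20503451e-01] [[1.0, 0.0, -0.0], [-0.0, 0.956, 0.292], [0.0, -0.292, 0.956]] [[368.0, 0.0, 321.7], [0.0, 368.0, 242.4], [0.0, 0.0, 1.0]] tool [[0.318, -0.948, 0.0], [-0.948, -0.318, -0.0], [0.0, -0.0, -1.0]]
```

>>> {"api": "send_rows", "payload": {"steps": [{"delta_pos": [2.3, 2.9, 0], "spin": -0.026, "gripper": 1}, {"delta_pos": [2.3, 2.9, 0], "spin": -0.026, "gripper": 1}, {"delta_pos": [2.3, 2.9, 0], "spin": -0.026, "gripper": 1}, {"delta_pos": [2.3, 2.9, 0], "spin": -0.026, "gripper": 1}, {"delta_pos": [2.3, 2.9, 0], "spin": -0.026, "gripper": 1}, {"delta_pos": [2.3, 2.9, 0], "spin": -0.026, "gripper": 1}, {"delta_pos": [2.3, 2.9, 0], "spin": -0.026, "gripper": 1}, {"delta_pos": [2.3, 2.9, 0], "spin": -0.026, "gripper": 1}, {"delta_pos": [2.3, 2.9, 0], "spin": -0.026, "gripper": 1}, {"delta_pos": [2.3, 2.9, 0], "spin": -0.026, "gripper": 1}, {"delta_pos": [0, 0, 0], "spin": 0, "gripper": 1}, {"delta_pos": [0, 0, 0], "spin": 0, "gripper": 1}]}}

```text
clock: 2.1
tcp_pos: [0.4368, -0.3264, 0.2534]
eef_rot: [0.73, -0.684, 0.0, 0.0]
ft_force: [-0.7, -0.9, -0.1]
gripper_width: 1.001
```

Run:
```python
from h import *
s=monitor.state(); print(s["clock"],s["tcp_pos"],s["eef_rot"])
c=imaging.get_calibration("wrist"); im=imaging.camera("wrist"); cv2.imwrite("pics/w1.png",im[:,:,::-1])
for r in regions_of("wrist","carton")[:3]:
    m=r["region"].astype(np.uint8); cs=max(cv2.findContours(m,0,2)[0],key=len)
    b=cv2.boxPoints(cv2.minAreaRect(cs)); print(r["confidence"],r["centre"],m.sum(),b.round().tolist(),p2w(c,b,.08).round(3).tolist())
```

```text
2.1 [ 0.43676522 -0.32636691  0.25338107] [ 7.29614633e-01 -6.83858513e-01  8.93816894e-05  1.13262438e-04]
0.69 [281.5, 157.4] 11798 [[78.0, 274.0], [161.0, 203.0], [259.0, 319.0], [175.0, 389.0]] [[0.379, -0.121], [0.445, -0.196], [0.346, -0.276], [0.266, -0.198]]
0.67 [403.0, 289.8] 5482 [[219.0, 381.0], [348.0, 364.0], [356.0, 421.0], [226.0, 438.0]] [[0.277, -0.239], [0.305, -0.36], [0.24, -0.373], [0.211, -0.246]]
0.61 [210.5, 319.5] 12343 [[280.0, 136.0], [362.0, 136.0], [362.0, 294.0], [280.0, 294.0]] [[0.504, -0.29], [0.508, -0.353], [0.376, -0.366], [0.371, -0.294]]
```

View pics/w1.png

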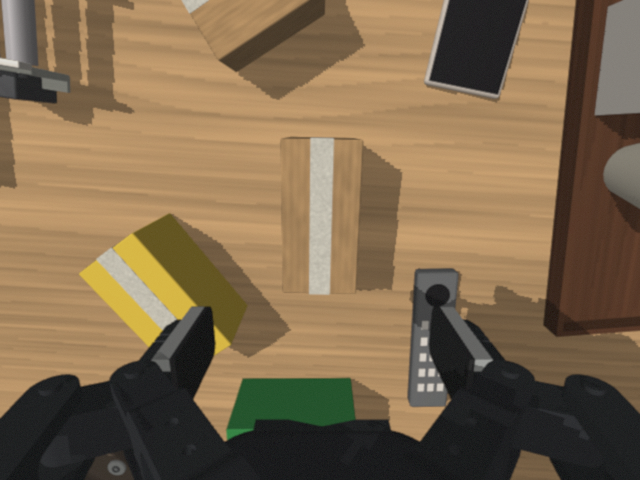

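The carton's top face spans cols 281–361 and rows 138–294, so its centre is about (0.439, -0.326), aligned with the jaws. The remote (cols 415+) and the yellow carton are clear of the fingers, so I descend and grip.

>>> {"api": "send_rows", "payload": {"steps": [{"delta_pos": [0.2, 0, -4], "spin": 0, "gripper": 1}, {"delta_pos": [0, 0, -4], "spin": 0, "gripper": 1}, {"delta_pos": [0, 0, -4], "spin": 0, "gripper": 1}, {"delta_pos": [0, 0, -4], "spin": 0, "gripper": 1}, {"delta_pos": [0, 0, -2.3], "spin": 0, "gripper": 1}, {"delta_pos": [0, 0, -1], "spin": 0, "gripper": 1}, {"delta_pos": [0, 0, 0], "spin": 0, "gripper": 1}, {"delta_pos": [0, 0, 0], "spin": 0, "gripper": 0.5}, {"delta_pos": [0, 0, 0], "spin": 0, "gripper": 0.5}, {"delta_pos": [0, 0, 0], "spin": 0, "gripper": 0.5}, {"delta_pos": [0, 0, 0], "spin": 0, "gripper": 0.5}], "squeeze": 40}}

```text
clock: 3.58
tcp_pos: [0.4393, -0.3267, 0.0615]
eef_rot: [0.729, -0.684, 0.001, -0.0]
ft_force: [-1.9, -0.6, 8.1]
gripper_width: 0.744
```

>>> {"api": "send_rows", "payload": {"steps": [{"delta_pos": [0, 0, 1], "spin": 0, "gripper": 0.5}, {"delta_pos": [0, 0, 3], "spin": 0, "gripper": 0.5}, {"delta_pos": [0, 0, 4], "spin": 0, "gripper": 0.5}, {"delta_pos": [0, 0, 4], "spin": 0, "gripper": 0.5}, {"delta_pos": [1, 2, 3], "spin": 0.11, "gripper": 0.5}, {"delta_pos": [1.5, 2.5, 2], "spin": 0.12, "gripper": 0.5}, {"delta_pos": [1.5, 3, 2], "spin": 0.12, "gripper": 0.5}, {"delta_pos": [1.5, 3, 2], "spin": 0.12, "gripper": 0.5}, {"delta_pos": [1.5, 3, 0], "spin": 0.12, "gripper": 0.5}, {"delta_pos": [1.5, 3, 0], "spin": 0.12, "gripper": 0.5}, {"delta_pos": [1.5, 3, 0], "spin": 0.12, "gripper": 0.5}, {"delta_pos": [1.5, 3, 0], "spin": 0.12, "gripper": 0.5}, {"delta_pos": [1.5, 3, 0], "spin": 0.12, "gripper": 0.5}, {"delta_pos": [1, 2, 0], "spin": 0.12, "gripper": 0.5}, {"delta_pos": [1, 1, 0], "spin": 0.12, "gripper": 0.5}, {"delta_pos": [0, 1, 0], "spin": 0.12, "gripper": 0.5}, {"delta_pos": [0, 0, 0], "spin": 0, "gripper": 0.5}, {"delta_pos": [0, 0, 0], "spin": 0, "gripper": 0.5}]}}

```text
clock: 5.82
tcp_pos: [0.5886, -0.0315, 0.2707]
eef_rot: [0.999, -0.04, 0.0, 0.0]
ft_force: [-0.2, -0.5, -3.4]
gripper_width: 0.742
```

Run:
```python
from h import *
s=monitor.state(); print(s["clock"],s["tcp_pos"],s["joints"],np.degrees(2*np.arctan2(s["eef_rot"][1],s["eef_rot"][0])))
c=imaging.get_calibration("wrist"); im=imaging.camera("wrist"); cv2.imwrite("pics/w2.png",im[:,:,::-1])
np.save("w2cal.npy",c,allow_pickle=True)
```

```text
5.825 [ 0.58856788 -0.03147852  0.27065546] [-1.04763964e-01  3.78230924e-01  1.71978658e+00 -1.91788691e-04
  1.04344973e+00 -2.49785187e-02] -4.565839894852187
```

View pics/w2.png

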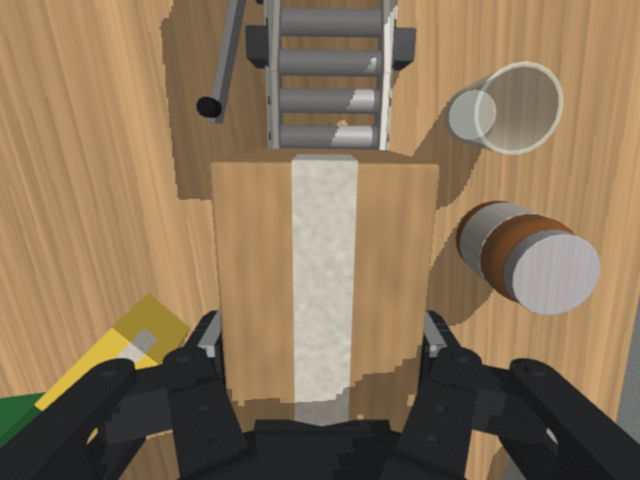

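Ahead of the held carton (rows 150+) the rollers show at rows 22–135, the keeper knob at (209,106), and the tumbler and jar on the right. I'll enlarge this and the current top view for precise lane edges.

Run:
```python
from h import *
a=cv2.imread("pics/w2.png")[0:150,190:430]; b=cv2.imread("pics/top0.png")[130:230,250:380]
a=cv2.resize(a,None,fx=3.3,fy=3.3,interpolation=3)[:, :790]; b=cv2.resize(b,None,fx=4,fy=4,interpolation=3)
o=np.zeros((600,800,3),np.uint8); o=cv2.resize(cv2.imread("pics/w2.png")[0:150,190:440],(800,480),interpolation=cv2.INTER_CUBIC)
for i in range(0,250,25): cv2.putText(o,str(190+i),(int(i*3.2),470),0,.4,(0,0,255)); cv2.line(o,(int(i*3.2),474),(int(i*3.2),480),(0,0,255))
for i in range(0,150,25): cv2.putText(o,str(i),(770,int(i*3.2)+5),0,.4,(0,0,255))
cv2.imwrite("pics/w2c.png",o)
```

```text
(no output)
```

View pics/w2c.png

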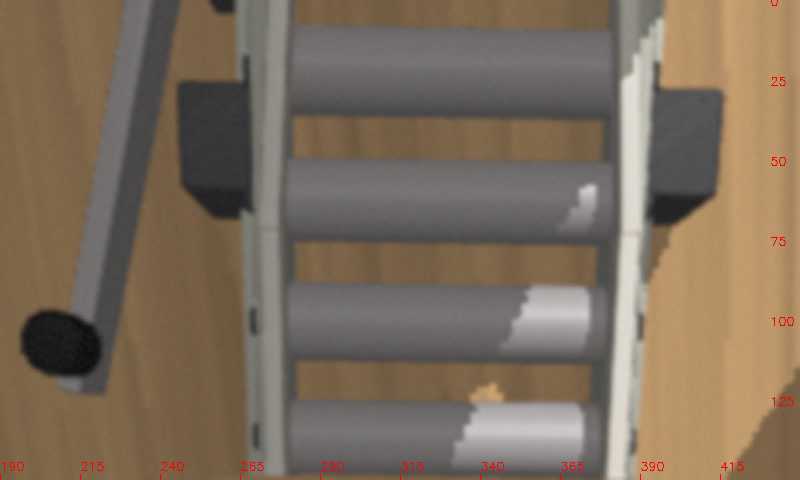

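Run:
```python
from h import *
c=np.load("w2cal.npy",allow_pickle=True).item()
print("L",p2w(c,[[279.7,137],[279.5,100],[279.4,75],[280.6,5]],.074).round(4).tolist())
print("R",p2w(c,[[380.6,137],[382.5,100],[384.4,75],[383,5]],.074).round(4).tolist())
print("rollers",p2w(c,[[330,21.9],[330,62.5],[330,101],[330,136]],.06).round(4).tolist())
print("kink",p2w(c,[[275,71.5],[386,73]],.074).round(4).tolist())
print("knob",p2w(c,[[207,107]],.122).round(4).tolist())
t=imaging.get_calibration("top")
# strip mid line from top, far ends at z=.074: outer corners & roller end
print("front face of roof corners",p2w(t,[[262,141],[260,207]],.3).round(3))
```

```text
L [[0.5584, 0.0398], [0.5615, 0.0684], [0.5635, 0.0868], [0.5699, 0.1348]]
R [[0.6418, 0.0332], [0.6443, 0.0617], [0.6464, 0.0801], [0.6468, 0.1287]]
rollers [[0.6067, 0.1241], [0.6046, 0.0948], [0.6024, 0.0653], [0.6003, 0.0371]]
kink [[0.5603, 0.0896], [0.6477, 0.0815]]
knob [[0.5162, 0.0639]]
front face of roof corners [[0.678 0.155]
 [0.531 0.159]]
```

>>> {"api": "send_rows", "payload": {"steps": [{"delta_pos": [0.5, 1.8, 0], "spin": -0.008, "gripper": 0.5}, {"delta_pos": [0.4, 1.9, 0], "spin": 0, "gripper": 0.5}, {"delta_pos": [0, 0, -3], "spin": 0, "gripper": 0.5}, {"delta_pos": [0, 0, -4], "spin": 0, "gripper": 0.5}, {"delta_pos": [0, 0, -3.5], "spin": 0, "gripper": 0.5}, {"delta_pos": [0, 0, -2], "spin": 0, "gripper": 0.5}, {"delta_pos": [0, 0, -1], "spin": 0, "gripper": 0.5}, {"delta_pos": [0, 0, 0], "spin": 0, "gripper": 0.5}, {"delta_pos": [0, 0, -0.4], "spin": 0, "gripper": 0.5}, {"delta_pos": [0, 0, -0.3], "spin": 0, "gripper": 0.5}, {"delta_pos": [0, 0, -0.2], "spin": 0, "gripper": 0.5}, {"delta_pos": [0, 0, -0.2], "spin": 0, "gripper": 0.5}, {"delta_pos": [0, 0, 0], "spin": 0, "gripper": 0.5}]}}

```text
clock: 7.5
tcp_pos: [0.5978, 0.0058, 0.1242]
eef_rot: [0.999, -0.043, -0.0, 0.0]
ft_force: [-0.6, -0.7, -4.4]
gripper_width: 0.745
```

>>> {"api": "send_rows", "payload": {"steps": [{"delta_pos": [0, 0, -0.1], "spin": 0, "gripper": 0.5}, {"delta_pos": [0, 0, -0.1], "spin": 0, "gripper": 0.5}, {"delta_pos": [0, 0, 0], "spin": 0, "gripper": 0.5}]}}

```text
clock: 7.88
tcp_pos: [0.5978, 0.0058, 0.1222]
eef_rot: [0.999, -0.042, -0.0, 0.0]
ft_force: [-0.0, -0.4, -3.7]
gripper_width: 0.744
```

>>> {"api": "send_rows", "payload": {"steps": [{"delta_pos": [0, 0, -0.1], "spin": 0, "gripper": 0.5}, {"delta_pos": [0, 0, 0], "spin": 0, "gripper": 0.5}]}}

```text
clock: 8.12
tcp_pos: [0.5979, 0.0058, 0.1214]
eef_rot: [0.999, -0.042, 0.0, 0.0]
ft_force: [-1.6, 0.1, 0.3]
gripper_width: 0.742
```

Run:
```python
from h import *
s=monitor.state(); print(s["tcp_pos"],s["ft_force"],s["torque"])
```

```text
[0.59788305 0.00579678 0.12144732] [-1.62160514  0.0633168   0.26528276] [0.0912268  0.16519468 0.03460504]
```

>>> {"api": "send_rows", "payload": {"steps": [{"delta_pos": [0, 0, 0], "spin": 0, "gripper": 1}, {"delta_pos": [0, 0, 0], "spin": 0, "gripper": 1}, {"delta_pos": [0, 0, 0], "spin": 0, "gripper": 1}, {"delta_pos": [0, 0, 0], "spin": 0, "gripper": 1}, {"delta_pos": [0, 0, 2], "spin": 0, "gripper": 1}, {"delta_pos": [0, 0, 4], "spin": 0, "gripper": 1}, {"delta_pos": [0, 0, 4], "spin": 0, "gripper": 1}, {"delta_pos": [0, -2, 4], "spin": 0, "gripper": 1}, {"delta_pos": [0, -3, 2], "spin": 0, "gripper": 1}, {"delta_pos": [0, -3, 0], "spin": 0, "gripper": 1}, {"delta_pos": [0, 0, 0], "spin": 0, "gripper": 1}, {"delta_pos": [0, 0, 0], "spin": 0, "gripper": 1}]}}

```text
clock: 9.62
tcp_pos: [0.5976, -0.0739, 0.2811]
eef_rot: [0.999, -0.043, -0.0, -0.0]
ft_force: [-0.2, 0.0, -0.5]
gripper_width: 1.001
```

Run:
```python
from h import *
s=monitor.state(); print(s["clock"],s["tcp_pos"],s["joints"],s["ft_force"])
c=imaging.get_calibration("wrist"); im=imaging.camera("wrist"); cv2.imwrite("pics/w3.png",im[:,:,::-1])
np.save("w3cal.npy",c,allow_pickle=True)
```

```text
9.625 [ 0.597606   -0.07386486  0.28108148] [-1.73467042e-01  3.86899830e-01  1.67790748e+00  2.90649151e-04
  1.07730457e+00 -8.81892809e-02] [-0.18835211  0.016197   -0.50365486]
```

View pics/w3.png

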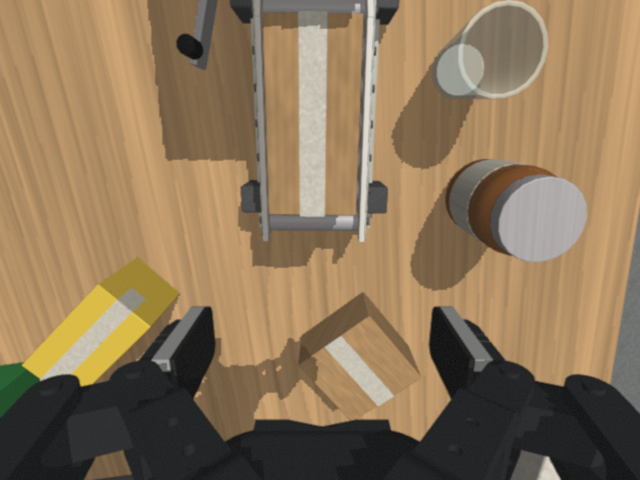

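The carton stands straight on the rollers at cols 262–365, rows 11–216, centred between the strips. I'll measure its lane pose and plan the push with the back of the open front finger, jaws along the lane.

```bash
cat >> h.py <<'E'
M=np.array([.612,.1695]); D=np.array([.087,.9962]); N=np.array([-.9962,.087])
def lane(p): p=np.atleast_2d(p)[:,:2]-M; return np.c_[p@D,p@N].round(4)
def wld(x,y=0): return (M+x*D+y*N).round(4)
E
python3 - <<'E'
from h import *
c=np.load("w3cal.npy",allow_pickle=True).item()
print("carton FL FR RL RR",lane(p2w(c,[[269,11],[364,11],[264,216],[356,216]],.14)).tolist())
print("strip ends",lane(p2w(c,[[266,240],[362,240]],.074)).tolist(),"strip inner mid",lane(p2w(c,[[261,100],[370,100]],.074)).tolist(),"roller-255",lane(p2w(c,[[315,222]],.06)).tolist())
print("knob",lane(p2w(c,[[189,46]],.122)))
print("squat",lane(p2w(c,[[363,345],[418,372],[300,360],[340,417]],.062)).tolist())
print("targets",wld(-.320),wld(-.2),wld(-.06))
s=monitor.state(); print(lane(s["tcp_pos"]))
E
```

```text
carton FL FR RL RR [[-0.0985, 0.0273], [-0.0984, -0.032], [-0.2294, 0.0361], [-0.2293, -0.0308]]
strip ends [[-0.2672, 0.0459], [-0.267, -0.0433]] strip inner mid [[-0.1456, 0.0449], [-0.1454, -0.0458]] roller-255 [[-0.2534, 0.0006]]
knob [[-0.1147  0.0851]]
squat [[-0.386, -0.0496], [-0.4191, -0.1101], [-0.4045, 0.0171], [-0.4787, -0.0268]]
targets [ 0.5842 -0.1493] [ 0.5946 -0.0297] [0.6068 0.1097]
[[-0.2434 -0.0068]]
```

>>> {"api": "send_rows", "payload": {"steps": [{"delta_pos": [-0.2, -1.5, 0], "spin": -0.1745, "gripper": 1}, {"delta_pos": [-0.3, -2, 0], "spin": -0.1745, "gripper": 1}, {"delta_pos": [-0.4, -2, 0], "spin": -0.1745, "gripper": 1}, {"delta_pos": [-0.3, -1, 0], "spin": -0.1745, "gripper": 1}, {"delta_pos": [0, 0, 0], "spin": -0.1745, "gripper": 1}, {"delta_pos": [0, 0, 0], "spin": -0.1745, "gripper": 1}, {"delta_pos": [0, 0, 0], "spin": -0.1745, "gripper": 1}, {"delta_pos": [0, 0, 0], "spin": -0.1745, "gripper": 1}, {"delta_pos": [0, 0, 0], "spin": -0.1745, "gripper": 1}, {"delta_pos": [0, 0, -3], "spin": 0, "gripper": 1}, {"delta_pos": [0, 0, -4], "spin": 0, "gripper": 1}, {"delta_pos": [0, 0, -4], "spin": 0, "gripper": 1}, {"delta_pos": [0, 0, -3], "spin": 0, "gripper": 1}, {"delta_pos": [0, 0, -2], "spin": 0, "gripper": 1}, {"delta_pos": [0, 0, 0], "spin": 0, "gripper": 1}, {"delta_pos": [0, 0, 0], "spin": 0, "gripper": 1}]}}

```text
clock: 11.68
tcp_pos: [0.5863, -0.1388, 0.122]
eef_rot: [-0.677, 0.736, -0.0, 0.0]
ft_force: [-0.1, -0.6, -0.2]
gripper_width: 0.995
```

Run:
```python
from h import *
s=monitor.state(); print(s["clock"],s["tcp_pos"],lane(s["tcp_pos"]),np.degrees(2*np.arctan2(s["eef_rot"][1],s["eef_rot"][0])),s["joints"],s["ft_force"])
im=imaging.camera("side"); cv2.imwrite("pics/s4.png",cv2.resize(im[150:350,200:440,::-1],None,fx=3.2,fy=3,interpolation=cv2.INTER_CUBIC))
```

```text
11.675 [ 0.58631019 -0.13884046  0.12198846] [[-0.3094 -0.0012]] 265.1799460992086 [-2.82855310e-01  5.70978445e-01  1.82217701e+00  6.34593283e-05
  7.47764339e-01  1.37202031e+00] [-0.13594443 -0.58404305 -0.22715908]
```

View pics/s4.png

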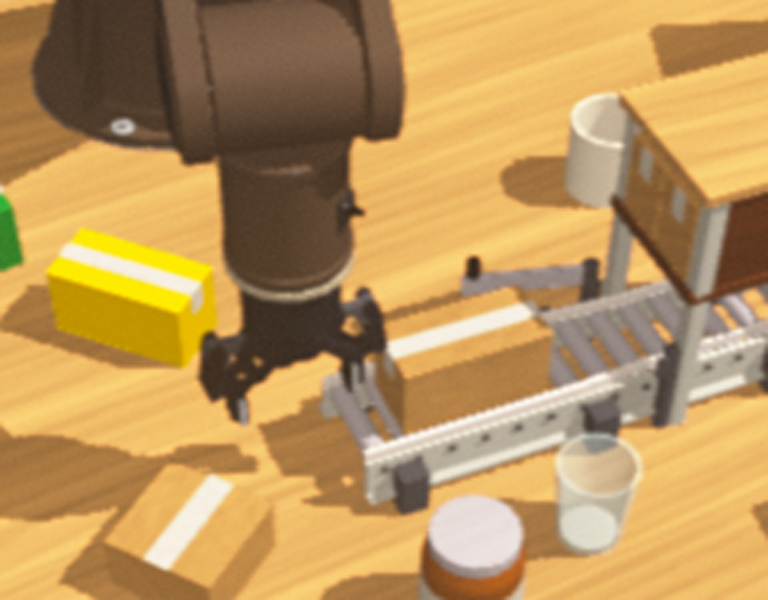

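The side view shows the knuckles (crop x 203 and 383) sticking out beyond the fingertips (x 240 and 358), so the knuckle will touch the carton first. I'll locate its extents by intersecting the view rays with the lane's vertical centre plane.

Run:
```python
from h import *
c=imaging.get_calibration("side"); T=np.array(c["world_from_camera"]); o=T[:3,3]
for n,uv in dict(tipL=(243,422),knL_low=(208,395),knL_out=(203,365),knL_top=(208,338),knR_out=(383,340),knR_low=(383,352),knR_top=(372,292),cylL=(190,158),cylR=(398,130),collarL=(226,265)).items():
    u=np.array([200+uv[0]/3.2,150+uv[1]/3,1]); d=T[:3,:3]@np.linalg.inv(c["K"])@u
    t=((M-o[:2])@N)/(d[:2]@N); p=o+t*d; print(n,lane(p)[0,0]+.3094,p[2].round(3))
```

```text
tipL -0.04249999999999998 0.106
knL_low -0.06840000000000002 0.154
knL_out -0.06979999999999997 0.192
knL_top -0.06390000000000001 0.222
knR_out 0.0774 0.157
knR_low 0.07750000000000001 0.141
knR_top 0.06790000000000002 0.22
cylL -0.06359999999999999 0.414
cylR 0.08750000000000002 0.388
collarL -0.04520000000000002 0.297
```

>>> {"api": "send_rows", "payload": {"steps": [{"delta_pos": [-0.1, -1, 0], "spin": 0, "gripper": 1}, {"delta_pos": [0, 0, -1.5], "spin": 0, "gripper": 1}, {"delta_pos": [0, 0, -1.5], "spin": 0, "gripper": 1}, {"delta_pos": [0, 0, -0.4], "spin": 0, "gripper": 1}, {"delta_pos": [0, 0, 0], "spin": 0, "gripper": 1}, {"delta_pos": [0.04, 0.5, 0], "spin": 0, "gripper": 1}, {"delta_pos": [0.04, 0.5, 0], "spin": 0, "gripper": 1}, {"delta_pos": [0.04, 0.5, 0], "spin": 0, "gripper": 1}, {"delta_pos": [0.05, 0.5, 0], "spin": 0, "gripper": 1}, {"delta_pos": [0.07, 0.8, 0], "spin": 0, "gripper": 1}, {"delta_pos": [0.07, 0.8, 0], "spin": 0, "gripper": 1}, {"delta_pos": [0.07, 0.8, 0], "spin": 0, "gripper": 1}, {"delta_pos": [0.07, 0.8, 0], "spin": 0, "gripper": 1}, {"delta_pos": [0.07, 0.8, 0], "spin": 0, "gripper": 1}, {"delta_pos": [0.05, 0.5, 0], "spin": 0, "gripper": 1}, {"delta_pos": [0, 0, 0], "spin": 0, "gripper": 1}]}}

```text
clock: 13.72
tcp_pos: [0.5905, -0.0838, 0.0873]
eef_rot: [-0.677, 0.736, 0.0, -0.0]
ft_force: [-0.2, -0.5, -0.7]
gripper_width: 0.999
```

Run:
```python
from h import *
s=monitor.state(); print(s["clock"],s["tcp_pos"],lane(s["tcp_pos"]),s["ft_force"])
im=imaging.camera("side"); cv2.imwrite("pics/s5.png",cv2.resize(im[150:350,200:440,::-1],None,fx=3.2,fy=3,interpolation=cv2.INTER_CUBIC))
```

```text
13.725 [ 0.5905275  -0.08381466  0.08729187] [[-0.2542 -0.0006]] [-0.18213799 -0.54475347 -0.7313739 ]
```

View pics/s5.png

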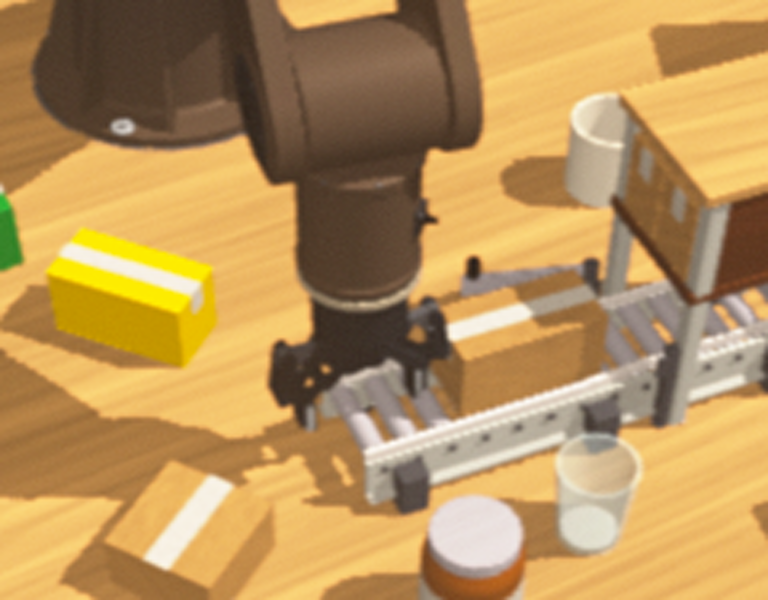

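The carton is moving squarely ahead of the knuckle (knuckle at crop x 445 touching its rear). I continue the push.

>>> {"api": "send_rows", "payload": {"steps": [{"delta_pos": [0.04, 0.5, 0], "spin": 0, "gripper": 1}, {"delta_pos": [0.07, 0.8, 0], "spin": 0, "gripper": 1}, {"delta_pos": [0.07, 0.8, 0], "spin": 0, "gripper": 1}, {"delta_pos": [0.07, 0.8, 0], "spin": 0, "gripper": 1}, {"delta_pos": [0.07, 0.8, 0], "spin": 0, "gripper": 1}, {"delta_pos": [0.07, 0.8, 0], "spin": 0, "gripper": 1}, {"delta_pos": [0.07, 0.8, 0], "spin": 0, "gripper": 1}, {"delta_pos": [0.07, 0.8, 0], "spin": 0, "gripper": 1}, {"delta_pos": [0.07, 0.8, 0], "spin": 0, "gripper": 1}, {"delta_pos": [0.07, 0.8, 0], "spin": 0, "gripper": 1}, {"delta_pos": [0.07, 0.8, 0], "spin": 0, "gripper": 1}, {"delta_pos": [0.07, 0.8, 0], "spin": 0, "gripper": 1}, {"delta_pos": [0.07, 0.8, 0], "spin": 0, "gripper": 1}, {"delta_pos": [0.07, 0.8, 0], "spin": 0, "gripper": 1}, {"delta_pos": [0.07, 0.8, 0], "spin": 0, "gripper": 1}, {"delta_pos": [0.07, 0.8, 0], "spin": 0, "gripper": 1}, {"delta_pos": [0.07, 0.8, 0], "spin": 0, "gripper": 1}, {"delta_pos": [0.07, 0.8, 0], "spin": 0, "gripper": 1}, {"delta_pos": [0.05, 0.6, 0], "spin": 0, "gripper": 1}, {"delta_pos": [0.03, 0.4, 0], "spin": 0, "gripper": 1}]}}

```text
clock: 16.27
tcp_pos: [0.6037, 0.0672, 0.0873]
eef_rot: [-0.677, 0.736, -0.0, 0.0]
ft_force: [-0.9, -0.7, 0.7]
gripper_width: 0.999
```

Run:
```python
from h import *
s=monitor.state(); print(s["clock"],s["tcp_pos"],lane(s["tcp_pos"]),s["ft_force"])
```

```text
16.275 [0.60366855 0.06721405 0.08730255] [[-0.1026 -0.0006]] [-0.94016508 -0.7086786   0.68694862]
```

>>> {"api": "send_rows", "payload": {"steps": [{"delta_pos": [0.03, 0.4, 0], "spin": 0, "gripper": 1}, {"delta_pos": [0.03, 0.4, 0], "spin": 0, "gripper": 1}, {"delta_pos": [0.03, 0.4, 0], "spin": 0, "gripper": 1}, {"delta_pos": [0.03, 0.4, 0], "spin": 0, "gripper": 1}, {"delta_pos": [0.02, 0.2, 0], "spin": 0, "gripper": 1}, {"delta_pos": [0, 0, 0], "spin": 0, "gripper": 1}]}}

```text
clock: 17.02
tcp_pos: [0.605, 0.0849, 0.0873]
eef_rot: [-0.677, 0.736, 0.0, 0.0]
ft_force: [-0.3, 0.7, -0.3]
gripper_width: 1.0
```

Run:
```python
from h import *
s=monitor.state(); print(s["clock"],s["tcp_pos"],lane(s["tcp_pos"]),s["ft_force"])
im=imaging.camera("side"); cv2.imwrite("pics/s6.png",cv2.resize(im[130:330,270:510,::-1],None,fx=3.2,fy=3,interpolation=cv2.INTER_CUBIC))
```

```text
17.025 [0.60503636 0.08494986 0.08729238] [[-0.0848 -0.0004]] [-0.29525255  0.68840427 -0.27921466]
```

View pics/s6.png

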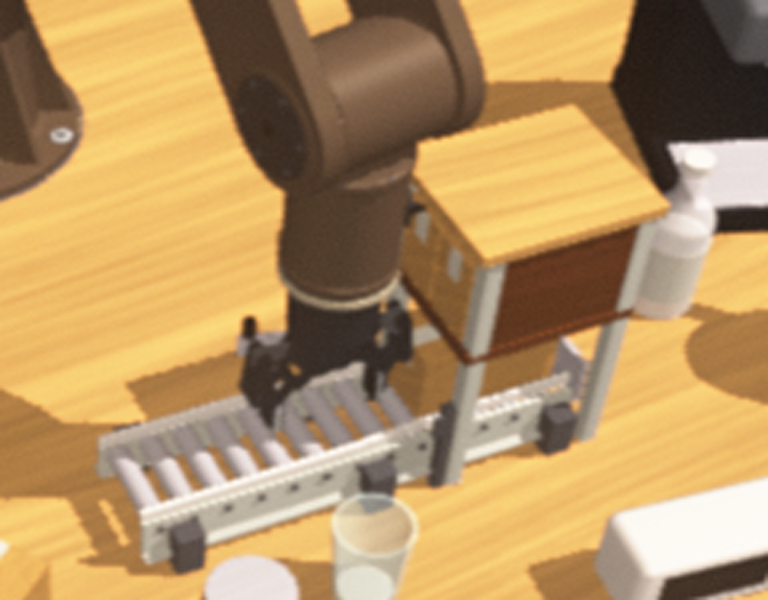

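The carton is inside the bay, its front end (crop ~555,360) close to the stop, and the wrist is clear of the tier. I finish in small steps with force checks.

>>> {"api": "send_rows", "payload": {"steps": [{"delta_pos": [0.02, 0.2, 0], "spin": 0, "gripper": 1}, {"delta_pos": [0.02, 0.2, 0], "spin": 0, "gripper": 1}, {"delta_pos": [0.01, 0.1, 0], "spin": 0, "gripper": 1}, {"delta_pos": [0, 0, 0], "spin": 0, "gripper": 1}]}}

```text
clock: 17.58
tcp_pos: [0.6055, 0.0899, 0.0873]
eef_rot: [-0.677, 0.736, -0.0, 0.0]
ft_force: [-0.4, 0.3, -0.2]
gripper_width: 1.0
```

>>> {"api": "send_rows", "payload": {"steps": [{"delta_pos": [0.01, 0.1, 0], "spin": 0, "gripper": 1}, {"delta_pos": [0.01, 0.1, 0], "spin": 0, "gripper": 1}, {"delta_pos": [0, 0, 0], "spin": 0, "gripper": 1}]}}

```text
clock: 17.95
tcp_pos: [0.6058, 0.0919, 0.0873]
eef_rot: [-0.677, 0.736, -0.0, 0.0]
ft_force: [0.8, -0.3, 0.5]
gripper_width: 1.0
```

>>> {"api": "send_rows", "payload": {"steps": [{"delta_pos": [0.01, 0.1, 0], "spin": 0, "gripper": 1}, {"delta_pos": [0.01, 0.1, 0], "spin": 0, "gripper": 1}, {"delta_pos": [0, 0, 0], "spin": 0, "gripper": 1}]}}

```text
clock: 18.32
tcp_pos: [0.6059, 0.0939, 0.0873]
eef_rot: [-0.677, 0.736, 0.0, 0.0]
ft_force: [0.5, -0.7, 0.1]
gripper_width: 0.999
```

>>> {"api": "send_rows", "payload": {"steps": [{"delta_pos": [0.01, 0.1, 0], "spin": 0, "gripper": 1}, {"delta_pos": [0, 0.1, 0], "spin": 0, "gripper": 1}, {"delta_pos": [0, 0, 0], "spin": 0, "gripper": 1}]}}

```text
clock: 18.7
tcp_pos: [0.606, 0.0959, 0.0873]
eef_rot: [-0.677, 0.736, 0.0, 0.0]
ft_force: [0.5, 0.3, 0.0]
gripper_width: 1.003
```

>>> {"api": "send_rows", "payload": {"steps": [{"delta_pos": [0.01, 0.1, 0], "spin": 0, "gripper": 1}, {"delta_pos": [0.01, 0.1, 0], "spin": 0, "gripper": 1}, {"delta_pos": [0, 0, 0], "spin": 0, "gripper": 1}]}}

```text
clock: 19.08
tcp_pos: [0.6063, 0.0979, 0.0873]
eef_rot: [-0.677, 0.736, -0.0, 0.0]
ft_force: [0.9, -0.4, -0.5]
gripper_width: 1.002
```

>>> {"api": "send_rows", "payload": {"steps": [{"delta_pos": [0.01, 0.1, 0], "spin": 0, "gripper": 1}, {"delta_pos": [0, 0, 0], "spin": 0, "gripper": 1}]}}

```text
clock: 19.32
tcp_pos: [0.6065, 0.0985, 0.0873]
eef_rot: [-0.677, 0.736, -0.0, -0.0]
ft_force: [0.4, -4.2, -0.3]
gripper_width: 1.003
```

Run:
```python
from h import *
s=monitor.state(); print(s["clock"],s["tcp_pos"],lane(s["tcp_pos"]),s["ft_force"])
im=imaging.camera("side"); cv2.imwrite("pics/s7.png",cv2.resize(im[200:300,370:490,::-1],None,fx=6,fy=6,interpolation=cv2.INTER_CUBIC))
```

```text
19.325 [0.60646719 0.09849993 0.08733652] [[-0.0712 -0.0007]] [ 0.39830591 -4.2392919  -0.27078985]
```

View pics/s7.png

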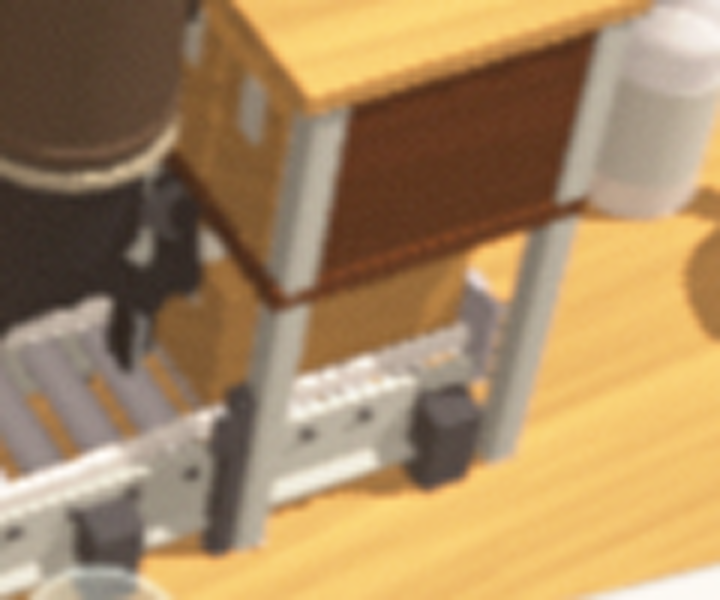

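The carton's front end meets the grey stop plate at crop (468,300) with no gap showing, and the force rose to 4 N. I'll check with numbers.

Run:
```python
from h import *
c=imaging.get_calibration("side"); T=np.array(c["world_from_camera"]); o=T[:3,3]
def ray(uv,y):
    d=T[:3,:3]@np.linalg.inv(c["K"])@np.array([370+uv[0]/6,200+uv[1]/6,1]); t=((M+y*N-o[:2])@N)/(d[:2]@N); p=o+t*d; return lane(p)[0],p[2].round(3)
for n,uv in dict(front=(466,290),stopR=(499,300),rear=(256,300),rear2=(215,398)).items(): print(n,ray(uv,-.032))
# predicted corner pixels if home
for x,y,z in((.132,-.032,.13),(.132,-.032,.08),(.002,-.032,.12)): print((w2p(c,np.r_[wld(x,y),z])-[370,200])*6)
```

```text
front (array([ 0.1385, -0.032 ]), np.float64(0.088))
stopR (array([ 0.1595, -0.032 ]), np.float64(0.072))
rear (array([ 0.022, -0.032]), np.float64(0.13))
rear2 (array([ 0.009, -0.032]), np.float64(0.071))
[[469.12320395 230.42191365]]
[[451.11427244 305.76817334]]
[[213.68596525 329.23830128]]
```

>>> {"api": "send_rows", "payload": {"steps": [{"delta_pos": [0.01, 0.1, 0], "spin": 0, "gripper": 1}, {"delta_pos": [0, 0, 0], "spin": 0, "gripper": 1}]}}

```text
clock: 19.62
tcp_pos: [0.6065, 0.0987, 0.0874]
eef_rot: [-0.676, 0.736, -0.0, -0.0]
ft_force: [0.4, -14.2, 2.6]
gripper_width: 1.003
```

Force holds at 14 N and the carton's front measures at the stop, so it is home. Next I retreat, rise, and come down outside the open keeper.

>>> {"api": "send_rows", "payload": {"steps": [{"delta_pos": [-0.02, -0.3, 0], "spin": 0, "gripper": 1}, {"delta_pos": [-0.1, -1.2, 0], "spin": 0, "gripper": 1}, {"delta_pos": [-0.2, -2.2, 0], "spin": 0, "gripper": 1}, {"delta_pos": [-0.2, -2.3, 0], "spin": 0, "gripper": 1}, {"delta_pos": [-0.2, -2.2, 0], "spin": 0, "gripper": 1}, {"delta_pos": [0, 0, 3.5], "spin": 0, "gripper": 1}, {"delta_pos": [0, 0, 3.8], "spin": 0, "gripper": 1}, {"delta_pos": [-2, 0.2, 1], "spin": 0, "gripper": 1}, {"delta_pos": [-3, 0.2, 0], "spin": 0, "gripper": 1}, {"delta_pos": [-3, 0.3, 0], "spin": 0, "gripper": 1}, {"delta_pos": [-3, 0.3, 0], "spin": 0, "gripper": 1}, {"delta_pos": [-1, 0, 0], "spin": 0, "gripper": 1}, {"delta_pos": [0, 0, 0], "spin": 0, "gripper": 1}, {"delta_pos": [0, 0, 0], "spin": 0, "gripper": 1}]}}

```text
clock: 21.38
tcp_pos: [0.4805, 0.0275, 0.1705]
eef_rot: [-0.676, 0.737, -0.0, 0.0]
ft_force: [0.0, -0.4, 0.2]
gripper_width: 1.005
```

Run:
```python
from h import *
s=monitor.state(); print(s["clock"],s["tcp_pos"],lane(s["tcp_pos"]),s["ft_force"])
im=imaging.camera("side"); c=imaging.get_calibration("side"); cv2.imwrite("pics/s8.png",cv2.resize(im[180:320,330:490,::-1],None,fx=5,fy=4.2,interpolation=cv2.INTER_CUBIC))
print((w2p(c,[np.r_[wld(x,y),z] for x,y,z in((.002,-.032,.06),(.002,.032,.06),(.132,-.032,.11),(-.115,.086,.122))])-[330,180])*[5,4.2])
```

```text
21.375 [0.48050054 0.02745621 0.17045385] [[-0.1529  0.1186]] [ 0.04569159 -0.41141663  0.19228839]
[[365.66609899 376.78368825]
 [309.78709696 309.58330846]
 [584.85035086 266.68284743]
 [ 83.26244699 240.52020776]]
```

View pics/s8.png

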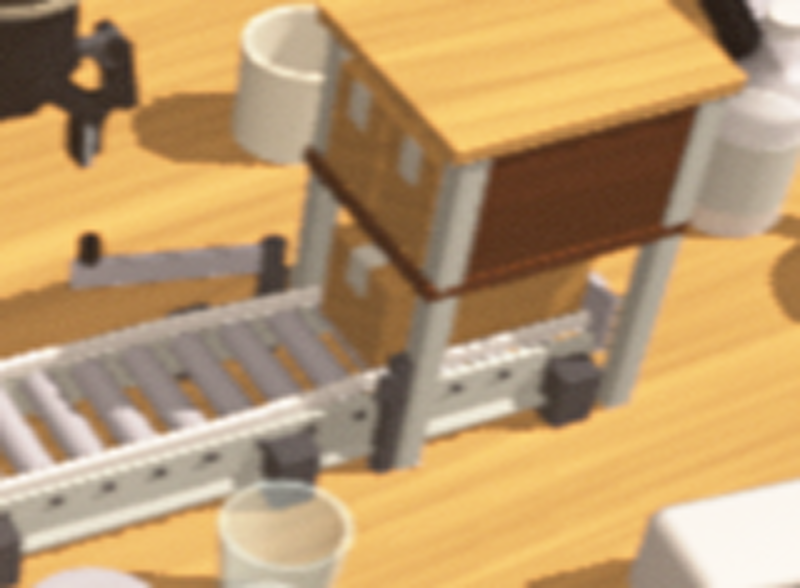

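The carton's rear end sits at the mouth at (370,365), where "home" predicts it. The keeper is at (80–270, 235–285) with the knob at (90,236), and the gripper is outside it. I lower and sweep.

>>> {"api": "send_rows", "payload": {"steps": [{"delta_pos": [0, 0, -2.5], "spin": 0, "gripper": 1}, {"delta_pos": [0, 0, -2.5], "spin": 0, "gripper": 1}, {"delta_pos": [0, 0, -2], "spin": 0, "gripper": 1}, {"delta_pos": [0, 0, 0], "spin": 0, "gripper": 1}, {"delta_pos": [0.96, 0.06, 0], "spin": 0, "gripper": 1}, {"delta_pos": [0.96, 0.06, 0], "spin": 0, "gripper": 1}, {"delta_pos": [0.95, -0.31, 0], "spin": 0, "gripper": 1}, {"delta_pos": [0.95, -0.31, 0], "spin": 0, "gripper": 1}, {"delta_pos": [0.95, -0.31, 0], "spin": 0, "gripper": 1}, {"delta_pos": [0.95, -0.31, 0], "spin": 0, "gripper": 1}, {"delta_pos": [0.95, 0.1, 0], "spin": 0, "gripper": 1}, {"delta_pos": [0.95, 0.1, 0], "spin": 0, "gripper": 1}, {"delta_pos": [0.95, 0.1, 0], "spin": 0, "gripper": 1}, {"delta_pos": [0.95, 0.1, 0], "spin": 0, "gripper": 1}, {"delta_pos": [0, 0, 0], "spin": 0, "gripper": 1}]}}

```text
clock: 23.3
tcp_pos: [0.5753, 0.0207, 0.1003]
eef_rot: [-0.677, 0.736, -0.0, 0.0]
ft_force: [-0.3, -0.9, 0.3]
gripper_width: 1.002
```

Run:
```python
from h import *
s=monitor.state(); print(s["clock"],s["tcp_pos"],lane(s["tcp_pos"]),s["ft_force"])
im=imaging.camera("side"); cv2.imwrite("pics/s9.png",cv2.resize(im[180:320,330:490,::-1],None,fx=5,fy=4.2,interpolation=cv2.INTER_CUBIC))
```

```text
23.3 [0.5752761  0.020733   0.10027922] [[-0.1514  0.0236]] [-0.28515037 -0.90254453  0.29716138]
```

View pics/s9.png

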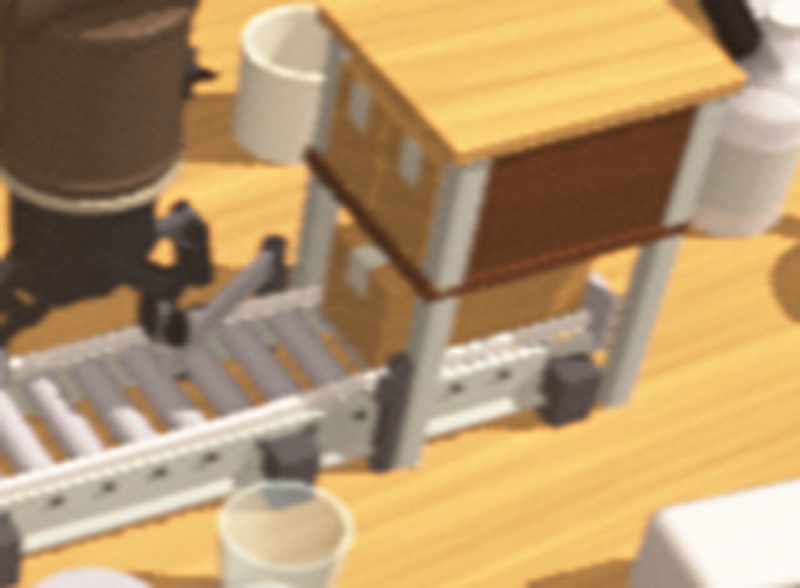

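The bar follows the finger and is now about half shut, with the knob at (175,320). I continue around the arc.

>>> {"api": "send_rows", "payload": {"steps": [{"delta_pos": [0.84, 0.47, 0], "spin": 0, "gripper": 1}, {"delta_pos": [0.84, 0.47, 0], "spin": 0, "gripper": 1}, {"delta_pos": [0.84, 0.47, 0], "spin": 0, "gripper": 1}, {"delta_pos": [0.84, 0.47, 0], "spin": 0, "gripper": 1}, {"delta_pos": [0.63, 0.71, 0], "spin": 0, "gripper": 1}, {"delta_pos": [0.63, 0.71, 0], "spin": 0, "gripper": 1}, {"delta_pos": [0.63, 0.71, 0], "spin": 0, "gripper": 1}, {"delta_pos": [0.28, 0.5, 0], "spin": 0, "gripper": 1}, {"delta_pos": [0.28, 0.5, 0], "spin": 0, "gripper": 1}, {"delta_pos": [0.28, 0.5, 0], "spin": 0, "gripper": 1}, {"delta_pos": [0, 0, 0], "spin": 0, "gripper": 1}]}}

```text
clock: 24.72
tcp_pos: [0.6332, 0.0769, 0.0999]
eef_rot: [-0.677, 0.736, 0.002, -0.002]
ft_force: [-13.3, 5.0, 7.5]
gripper_width: 0.996
```

Run:
```python
from h import *
s=monitor.state(); print(s["clock"],s["tcp_pos"],lane(s["tcp_pos"]),s["ft_force"])
```

```text
24.725 [0.63320141 0.07685706 0.09991914] [[-0.0904 -0.0292]] [-13.29754042   4.9790695    7.49952189]
```

A side force of 13 N means the finger is bearing sideways on the knob. I ease back laterally and locate the knob with the network.

>>> {"api": "send_rows", "payload": {"steps": [{"delta_pos": [-0.5, 0, 0], "spin": 0, "gripper": 1}, {"delta_pos": [-0.5, 0, 0], "spin": 0, "gripper": 1}, {"delta_pos": [0, 0, 0], "spin": 0, "gripper": 1}]}}

```text
clock: 25.1
tcp_pos: [0.6251, 0.0757, 0.1004]
eef_rot: [-0.677, 0.736, -0.0, 0.0]
ft_force: [0.8, -0.2, 0.5]
gripper_width: 0.998
```

```bash
cat > look.py <<'E'
from h import *
s=monitor.state(); print(s["clock"],s["tcp_pos"],lane(s["tcp_pos"]),s["ft_force"])
for n in("wrist","side","top"):
    c=imaging.get_calibration(n); im=imaging.camera(n)
    print(n,"expected knob px by q",[(q,w2p(c,np.r_[wld(-.0145-.104*np.sin(q),.06-.104*np.cos(q)),.115]).round()[0].tolist()) for q in(0,.1,.25,.5)])
    for q in("keeper_knob","carton"):
        for r in regions_of(n,q)[:2]:
            m=r["region"]; ys,xs=np.where(m); print(n,q,round(r["confidence"],2),np.round(r["centre"]),xs.min(),xs.max(),ys.min(),ys.max())
    np.save(n+"_im.npy",im)
E
python3 look.py
```

```text
25.1 [0.6251359  0.07572425 0.10037475] [[-0.0923 -0.0212]] [ 0.75805692 -0.1750067   0.4598683 ]
wrist expected knob px by q [(0, [74.0, 298.0]), (0.1, [107.0, 299.0]), (0.25, [157.0, 307.0]), (0.5, [235.0, 334.0])]
wrist keeper_knob 0.9 [301. 155.] 103 187 241 355
wrist keeper_knob 0.29 [ 16. 595.] 537 639 0 42
wrist carton 0.72 [331.  56.] 0 130 272 415
side expected knob px by q [(0, [402.0, 261.0]), (0.1, [399.0, 262.0]), (0.25, [393.0, 263.0]), (0.5, [383.0, 263.0])]
side keeper_knob 0.68 [310. 385.] 373 399 294 335
side carton 0.8 [250. 236.] 214 267 226 272
side carton 0.68 [251. 413.] 395 447 233 267
top expected knob px by q [(0, [272.0, 169.0]), (0.1, [276.0, 170.0]), (0.25, [281.0, 171.0]), (0.5, [290.0, 176.0])]
top carton 0.95 [289. 403.] 386 421 260 310
top carton 0.95 [343. 440.] 415 470 325 356
```

The wrist view puts the knob at px (155,301), which means q is about 0.25. I push straight along the lane, clear of the knob.

>>> {"api": "send_rows", "payload": {"steps": [{"delta_pos": [0.04, 0.4, 0], "spin": 0, "gripper": 1}, {"delta_pos": [0.03, 0.4, 0], "spin": 0, "gripper": 1}, {"delta_pos": [0.04, 0.4, 0], "spin": 0, "gripper": 1}, {"delta_pos": [0, 0, 0], "spin": 0, "gripper": 1}]}}

```text
clock: 26.05
tcp_pos: [0.6265, 0.0881, 0.1003]
eef_rot: [-0.677, 0.736, 0.0, 0.0]
ft_force: [-1.0, 0.2, -0.1]
gripper_width: 0.999
```

```bash
python3 look.py | grep -v top
```

```text
26.05 [0.62645856 0.08811152 0.10030329] [[-0.0798 -0.0215]] [-1.00371489  0.19303772 -0.06336087]
wrist expected knob px by q [(0, [114.0, 298.0]), (0.1, [147.0, 300.0]), (0.25, [196.0, 308.0]), (0.5, [273.0, 334.0])]
wrist keeper_knob 0.64 [296. 160.] 109 189 239 335
wrist carton 0.67 [335.  65.] 0 152 272 479
side expected knob px by q [(0, [402.0, 261.0]), (0.1, [399.0, 262.0]), (0.25, [393.0, 263.0]), (0.5, [383.0, 263.0])]
side carton 0.98 [252. 423.] 397 447 241 266
side carton 0.65 [251. 239.] 214 266 226 270
```

>>> {"api": "send_rows", "payload": {"steps": [{"delta_pos": [0.03, 0.3, 0], "spin": 0, "gripper": 1}, {"delta_pos": [0.02, 0.3, 0], "spin": 0, "gripper": 1}, {"delta_pos": [0, 0, 0], "spin": 0, "gripper": 1}]}}

```text
clock: 26.88
tcp_pos: [0.627, 0.094, 0.1003]
eef_rot: [-0.677, 0.736, -0.0, 0.0]
ft_force: [-0.5, -0.6, -0.4]
gripper_width: 0.998
```

>>> {"api": "send_rows", "payload": {"steps": [{"delta_pos": [0.02, 0.2, 0], "spin": 0, "gripper": 1}, {"delta_pos": [0, 0, 0], "spin": 0, "gripper": 1}]}}

```text
clock: 27.12
tcp_pos: [0.6271, 0.0958, 0.1003]
eef_rot: [-0.677, 0.736, 0.0, -0.0]
ft_force: [0.7, 0.8, -0.7]
gripper_width: 0.999
```

```bash
python3 look.py | grep -v top
```

```text
27.125 [0.62710136 0.09583288 0.10028814] [[-0.0721 -0.0215]] [ 0.6633227   0.78975059 -0.66164759]
wrist expected knob px by q [(0, [138.0, 299.0]), (0.1, [172.0, 300.0]), (0.25, [221.0, 308.0]), (0.5, [297.0, 335.0])]
wrist keeper_knob 0.58 [294. 156.] 104 200 238 407
wrist carton 0.63 [340.  70.] 0 153 272 479
side expected knob px by q [(0, [402.0, 261.0]), (0.1, [399.0, 262.0]), (0.25, [393.0, 263.0]), (0.5, [383.0, 263.0])]
side keeper_knob 0.5 [265. 402.] 397 405 259 272
side carton 0.95 [252. 426.] 396 448 241 265
side carton 0.72 [251. 239.] 214 266 227 271
```

>>> {"api": "send_rows", "payload": {"steps": [{"delta_pos": [0.02, 0.2, 0], "spin": 0, "gripper": 1}, {"delta_pos": [0, 0, 0], "spin": 0, "gripper": 1}]}}

```text
clock: 27.82
tcp_pos: [0.6272, 0.0967, 0.1002]
eef_rot: [-0.677, 0.736, -0.0, -0.001]
ft_force: [0.6, -11.4, 0.3]
gripper_width: 0.999
```

>>> {"api": "send_rows", "payload": {"steps": [{"delta_pos": [0.01, 0.1, 0], "spin": 0, "gripper": 1}, {"delta_pos": [0, 0, 0], "spin": 0, "gripper": 1}]}}

```text
clock: 28.08
tcp_pos: [0.6272, 0.0971, 0.1002]
eef_rot: [-0.677, 0.736, -0.0, -0.001]
ft_force: [-0.6, -17.6, 2.4]
gripper_width: 1.001
```

>>> {"api": "send_rows", "payload": {"steps": [{"delta_pos": [-0.03, -0.4, 0], "spin": 0, "gripper": 1}, {"delta_pos": [-0.1, -1.2, 0], "spin": 0, "gripper": 1}, {"delta_pos": [-0.2, -2.5, 0], "spin": 0, "gripper": 1}, {"delta_pos": [-0.2, -2.5, 0], "spin": 0, "gripper": 1}, {"delta_pos": [-0.2, -3, 2], "spin": 0, "gripper": 1}, {"delta_pos": [-0.2, -3, 3], "spin": 0, "gripper": 1}, {"delta_pos": [-0.2, -2, 4], "spin": 0.174, "gripper": 1}, {"delta_pos": [0, 0, 0], "spin": 0.174, "gripper": 1}, {"delta_pos": [0, 0, 0], "spin": 0.174, "gripper": 1}, {"delta_pos": [0, 0, 0], "spin": 0.174, "gripper": 1}, {"delta_pos": [0, 0, 0], "spin": 0.174, "gripper": 1}, {"delta_pos": [0, 0, 0], "spin": 0.174, "gripper": 1}, {"delta_pos": [0, 0, 0], "spin": 0.174, "gripper": 1}, {"delta_pos": [0, 0, 0], "spin": 0.174, "gripper": 1}, {"delta_pos": [0, 0, 0], "spin": 0.174, "gripper": 1}, {"delta_pos": [0, 0, 0], "spin": 0, "gripper": 1}, {"delta_pos": [0, 0, 0], "spin": 0, "gripper": 1}]}}

```text
clock: 30.2
tcp_pos: [0.616, -0.0475, 0.1903]
eef_rot: [0.999, -0.047, -0.0, -0.0]
ft_force: [-0.3, -0.3, -0.1]
gripper_width: 0.998
```

```bash
python3 look.py
python3 - <<'E'
from h import *
im=np.load("wrist_im.npy"); cv2.imwrite("pics/w10.png",im[:,:,::-1])
E
```

```text
30.2 [ 0.61602327 -0.04753119  0.19028216] [[-0.2159 -0.0229]] [-0.31416839 -0.3430479  -0.0780232 ]
wrist expected knob px by q [(0, [372.0, -196.0]), (0.1, [370.0, -164.0]), (0.25, [363.0, -118.0]), (0.5, [340.0, -51.0])]
wrist keeper_knob 0.2 [149. 286.] 170 397 0 315
side expected knob px by q [(0, [402.0, 261.0]), (0.1, [399.0, 262.0]), (0.25, [393.0, 263.0]), (0.5, [383.0, 263.0])]
side keeper_knob 0.51 [255. 392.] 381 405 236 271
side carton 0.81 [251. 240.] 214 266 227 271
side carton 0.7 [250. 412.] 394 447 233 262
top expected knob px by q [(0, [272.0, 169.0]), (0.1, [276.0, 170.0]), (0.25, [281.0, 171.0]), (0.5, [290.0, 176.0])]
top keeper_knob 0.52 [186. 272.] 267 274 168 212
top carton 0.67 [186. 262.] 262 267 175 199
top carton 0.57 [334. 467.] 462 470 327 338
```

Run:
```python
from h import *
for n in("top","side"):
    c=imaging.get_calibration(n); im=imaging.camera(n)
    r=regions_of(n,"keeper")[:1]
    for q in r:
        ys,xs=np.where(q["region"]); vx,vy,x0,y0=cv2.fitLine(np.c_[xs,ys].astype(np.float32),cv2.DIST_HUBER,0,.01,.01).ravel()
        print(n,q["confidence"],xs.min(),xs.max(),ys.min(),ys.max(),"fit ang",np.degrees(np.arctan2(vy,vx))%180)
    for qq in(0,.05,.1,.2,.3):
        P=[np.r_[wld(-.0145-t*np.sin(qq),.06-t*np.cos(qq)),.095] for t in(0,.114)]; p=w2p(c,P); d=p[1]-p[0]
        print(qq,p.round(1).tolist(),round(np.degrees(np.arctan2(d[1],d[0]))%180,1))
    # darkest blob near predicted knob
    k=w2p(c,np.r_[wld(-.0145,-.044),.114])[0]; u,v=np.round(k).astype(int); a=im[v-12:v+13,u-16:u+17].max(2)
    ys,xs=np.where(a<55); print(n,"pred knob q0",k.round(1),"dark",len(xs),(xs.mean()+u-16).round(1) if len(xs) else None,(ys.mean()+v-12).round(1) if len(xs) else None)
    if n=="side": print(a[4:22:2,::2])
```

```text
top 0.54 266 275 167 214 fit ang 95.16533
0 [[268.9, 209.4], [272.7, 167.1]] 95.2
0.05 [[268.9, 209.4], [274.8, 167.3]] 98.1
0.1 [[268.9, 209.4], [276.9, 167.7]] 100.9
0.2 [[268.9, 209.4], [281.1, 168.7]] 106.7
0.3 [[268.9, 209.4], [285.2, 170.1]] 112.5
top pred knob q0 [271.7 169.3] dark 39 270.1 167.9
side 0.84 381 405 236 272 fit ang 54.865547
0 [[383.1, 240.1], [403.2, 268.7]] 55.0
0.05 [[383.1, 240.1], [401.2, 269.3]] 58.2
0.1 [[383.1, 240.1], [399.3, 269.8]] 61.5
0.2 [[383.1, 240.1], [395.2, 270.6]] 68.4
0.3 [[383.1, 240.1], [391.0, 271.1]] 75.8
side pred knob q0 [402.1 261.3] dark 11 403.0 261.0
[[179 158 123 123 138 137 130 132 128 127 128 153 155 144 127 158 183]
 [152 150 130 126 128 145 134 129 132 132 133 153 153 140 132 169 185]
 [151 154 145 127 122 134 148 128 107 105 141 154 153 138 133 172 181]
 [143 152 153 139 135 127 145 125  58  52 128 152 149 129 135 175 181]
 [139 147 153 150 133 126 129 109  52  51 127 156 153 132 146 179 179]
 [163 140 150 154 147 137 127  94  52  56 128 147 123 127 152 181 191]
 [163 151 143 149 151 141 141 120  87 103 143  88  80 117 162 181 196]
 [146 159 141 145 156 152 136 127 132 149 172  85  85 102 169 181 220]
 [148 153 162 139 151 152 150 155 131 154 142  96  84 118 174 182 226]]
```

Both cameras put the bar angle at q ≈ 0 (95.2° against 95.2° predicted from the top, 54.9° against 55.0° from the side). The carton was home and has since been touched only in the inward direction, so I hand in.

```bash
python3 -c "
from plant import manip; print(manip.sign_off())"
```

```text
the job is handed in; nothing more can be done
None
```

The narrow carton is in the bay against the end stop and the keeper bar is shut behind it. I handed the job in at about 30 s of the 61 s allowed; no verdict was reported.

**What I did:** I gripped the carton across its width and lowered it onto the infeed until the wrist no longer carried its weight, then let go. I pushed it along at about 0.06 m/s with the outer side of the open gripper. The finger knuckles turned out to stick out further than the fingertips, so they did the pushing and the upright gripper's body never had to enter the bay. I then swept the keeper shut with the front finger.

**Last checks:**
- **Carton on the rollers:** before the push it measured about x = -164 mm, centred and straight between the strips.
- **Carton home:** the push met firm resistance of 14 N at the stop. In the side view the rear end appeared where a carton at home should, within about 2 pixels. I did not measure the carton again after shutting the keeper; that could only have pressed it further in.
- **Keeper shut:** the bar's angle matched fully shut to within about 0.01 rad in both the top and side cameras, and the knob was in its predicted place.

**What went wrong or is unsure:**
- **Knob contact:** during the sweep the finger bore sideways on the knob with about 13 N, so I backed off and finished further in along the bar.
- **Front-end reading:** my pixel reading of the carton's front end was 138 mm, against 132 mm for the stop face. I put the difference down to reading a blurred edge.
- **Final picture:** I had used all 12 picture views, so the last check used measurements only.

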